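# Put three mixed-up reagent bottles back on their own stands

## Task

The three reagent bottles have been left on each other's stands: move each to the stand of its own shape, so that the round bottle stands in the middle of the round stand, the square bottle in the middle of the square stand with its sides in line with it, and the wedge bottle fully down inside the rimmed wedge nest. Every stand is taken, so park a bottle on the empty grey mat on the way. Keep the bottles upright, set them down rather than drop them, and leave the tube rack and the beaker where they are.

Things in the scene. Friction and masses are not known exactly. Their poses are not given: they have to be found in the camera images.
- round_bottle: round white plastic bottle, 0.12 kg: body 44 mm dia., 70 mm tall to its flat shoulder. On the origin's vertical axis, on the shoulder, a neck (26 mm dia., 8 mm tall) and then a grey screw cap (34 mm dia., 28 mm tall). 106 mm tall in all. Origin: centre of underside, z up. Starts standing in the wedge nest; belongs on the round stand.
- square_bottle: square white plastic bottle, 0.13 kg: body 46 x 46 mm (sides along x and y), 60 mm tall to its flat shoulder. On the origin's vertical axis, on the shoulder, a neck (26 mm dia., 8 mm tall) and then a grey screw cap (34 mm dia., 28 mm tall). 96 mm tall in all. Origin: centre of underside, z up. Starts on the round stand; belongs on the square stand.
- wedge_bottle: white plastic bottle, trapezoid from above, 0.15 kg: 64 mm long along x, 30 mm wide at its -x end, 56 mm at its +x end, 55 mm tall to its shoulder. On the origin's vertical axis, on the shoulder, a neck (26 mm dia., 8 mm tall) and then a grey screw cap (34 mm dia., 28 mm tall). 91 mm tall in all. Origin: underside, mid-length, z up. Starts on the square stand; belongs in the wedge nest.
- round_stand: fixed flat round dull grey metal plate, 90 mm diameter, 8 mm thick. Origin: centre of its underside, on the bench; a bottle stands on it with its own origin 8 mm above this one.
- square_stand: fixed flat square dull grey metal plate, 90 x 90 mm (sides along its x and y), 8 mm thick. Origin: centre of its underside, on the bench; a bottle stands on it with its own origin 8 mm above this one.
- wedge_nest: fixed dull grey metal trapezoid, 82 mm long along x, wide end +x: floor 6 mm thick, rim 5 mm wide rising to 12 mm above the bench. The hollow is the wedge bottle's outline plus 4 mm on every side, so that bottle fits one way only: its x along the nest's x, its origin 6 mm above the nest's. Origin: underside, mid-length, on the bench.
- mat: fixed dark grey rubber mat with a thin white border, 90 x 90 mm, 3 mm thick, empty at the start: free spot for parking a bottle on the way. Origin: centre of its underside, on the bench.
- tube_rack: loose grey block with seven capped sample tubes, 50 (x) x 90 (y) mm, 72 mm tall. Origin: centre of the underside. A bystander, to be left where it is.
- beaker: loose open glass beaker, 64 mm diameter at the rim, 75 mm tall, empty. Origin: centre of the underside. A bystander, to be left where it is.
Not all that is in view belongs to the job. What is shaped like the wedge_bottle but brown or green is not meant.

How it is judged (in metres and radians):
At the end, for the whole second after the job is handed in: Each bottle stands upright, released and at rest on its own stand: within 12 mm of its centre, underside on it within 3 mm of height; the square bottle turned within 0.22 rad of its stand's sides; the wedge bottle down on the nest's floor, wide end to wide end (horizontal distance between round_bottle and round_stand below 0.012 m and z of round_bottle in the frame of round_stand between 0.005 and 0.011 m and horizontal distance between square_bottle and square_stand below 0.012 m and z of square_bottle in the frame of square_stand between 0.005 and 0.011 m and horizontal distance between wedge_bottle and wedge_nest below 0.012 m and z of wedge_bottle in the frame of wedge_nest between 0.003 and 0.009 m and (angle between the x axis of square_bottle and the x axis of square_stand, either way round below 0.22 rad or angle between the x axis of square_bottle and the y axis of square_stand, either way round below 0.22 rad) and angle between the x axis of wedge_bottle and the x axis of wedge_nest, either way round below 0.25 rad and angle between each of round_bottle, square_bottle, wedge_bottle's own z axis and vertical below 0.06 rad and linear speed of each of round_bottle, square_bottle, wedge_bottle below 0.02 m/s and angular speed of each of round_bottle, square_bottle, wedge_bottle below 0.15 rad/s and contact force between each of round_bottle, square_bottle, wedge_bottle and the fingers below 0.05 N); the robot touches nothing.
It fails at once if a reagent bottle is tipped more than about 30 degrees (angle between any of round_bottle, square_bottle, wedge_bottle's own z axis and vertical above 0.52 rad).
It fails at once if a reagent bottle is dropped (moves faster than 0.7 m/s while not in the fingers) ((linear speed of round_bottle above 0.7 m/s and contact force between round_bottle and the fingers below 0.05 N) or (linear speed of square_bottle above 0.7 m/s and contact force between square_bottle and the fingers below 0.05 N) or (linear speed of wedge_bottle above 0.7 m/s and contact force between wedge_bottle and the fingers below 0.05 N)).
It fails at once if the tube rack or the beaker is moved by more than 20 mm (distance of any of tube_rack, beaker from where it was at the start of the episode above 0.02 m).
It also fails if it takes over 109 s, if anything falls off the work surface, if the arm or the gripper's body presses on something with over 40 N, if the wrist force passes 120 N, or if a joint passes its speed limit or range.

## Robot

A 6-joint arm with a two-finger parallel gripper is mounted at the origin on the work surface. World frame = base frame: x ahead of the robot, y to its left, z up, the work surface at z = 0. Lengths are in mm, angles in rad, forces in N, time in s.
With the tool pointing down it reaches from about 350 to 875 mm from the base axis. Payload 4.2 kg.
Tool frame: the origin (TCP) lies at the very end of the fingers, on their centre line; the grasp point (between the pads) lies 19 mm behind it; z points along the fingers, y is the line along which they close (so a half turn about z gives the same grasp; the last joint's range is limited). The gripper opens to 85 mm and grips with 20 to 120 N. Pads are 22 mm wide; open, the fingers measure 114 mm over their backs; the gripper's body (76 mm by 85 mm) begins 54 mm behind the grasp point. The pads swing forward as they close: fully open they stand 13 mm farther back than shut.
Start: joints at [-1.036, 0.385, 0.008, 0, -1.194, -0.259], TCP at [170.214, -601.354, 201.112] pointing down, gripper open.
Joint ranges: [-3.14, 3.14], [-1.21, 2.06], [-1.07, 1.41], [-3.16, 2.05], [-2.99, -0.16], [-3.1, 3.1]. Speed limits (rad/s): [2.79, 2.79, 3.14, 3.14, 3.14, 3.14].

## Interface

Orientations are given as a unit quaternion [x, y, z, w].
In Python, from bench import read_state, get_image, camera_model, job_done gives the robot as it stands.
- The arm moves only by the shell command python3 -m handwheel 'ROWS'. ROWS is JSON, a list of rows, each a list of 7 numbers: the shift along the tool's x, y, z in m, then the turn, a rotation vector about the tool's x, y, z in rad, then the gripper's target within -1 to 1 (fully open at 1, half-way at 0, shut at -1). In form: [[dx, dy, dz, wx, wy, wz, jaw], ...]. A call has 1 to 10 rows; each row is the pose to reach, as a shift and turn from the pose commanded when the call began, along the tool's axes at that moment; what a row does not reach only later rows make up. A row lasts 1/8 s, in which the tool goes at most 62.5 mm and 10.7 degrees, less where a joint would pass 70% of its speed; a pose out of reach is approached as far as the arm can. A call with a gripper value outside its range is refused whole. The fingers move at their own pace and stop on an object; the grip force is fixed at half the most. Time passes only in rows, so rows that repeat a pose let the fingers close. It gives the time, the measured TCP pose, the force, the opening and the grip force at its end, in the units of the state.
- read_state(): the state, without advancing time (a new reading comes with each control period).
- get_image(name): name is "scene" or "top" or "wrist"; returns (picture, depth): 400x640x3 uint8, blue, green, red; 400x640 float32, mm along the optical axis (not along the pixel's ray), 0 where there is no reading.
- camera_model(name): a dict with "K" (3x3 intrinsics, pixels), "rvec" (rotation vector, rad) and "tvec" (3), from world to camera coordinates, as OpenCV has them; the wrist camera has in their place "hand_eye" (4x4, takes a point from camera to tool coordinates, whose origin is the TCP and whose axes are the flange's). Camera axes: x right, y down, z forward; pixel columns grow to the right and rows downward; lengths in mm; the calibration is good to about 2 mm. A picture is of the moment at which its call begins: read the wrist's pose just before it. camera_model takes no time and is no camera call.
- job_done(): hands the job in; it is judged then, once.
The state is a dict: "clock": time; "joints": joint angles; "joint_vel": joint speeds; "joint_efforts": joint torques, N m; "position": TCP position; "ee_rot": TCP orientation; "contact_force": force on the tool from outside, world axes, zero at the start; "wrist_torque": the same for the moment, N m; "gripper_width": finger opening in mm; "grasp_force": force on a finger pad.
Only numpy, scipy, OpenCV 4.12 (cv2) and the standard library are available. Lean on these libraries where they do the work, as an engineer would, in place of code of your own. Each camera call takes 0.05 s, during which the arm holds its last target. There are 200 camera calls.

## Working session

There is one attempt and no reset: what is moved stays moved. The work goes in short steps, Python scripts to look and compute and a shell command to move; the robot and the scene stay as the last step left them, time stands still between calls to the robot, and variables do not carry over. Pictures are saved under pics/ and viewed, at most 14 in all, crops included, and the job is handed in when it is done.

```bash
ls; mkdir -p pics; python3 - <<'E'
from bench import *
import cv2,numpy as np
s=read_state();print(s)
for n in("top","scene"):
    p,d=get_image(n);cv2.imwrite(f"pics/{n}0.png",p);np.save(f"{n}0.npy",d);print(n,camera_model(n))
print(camera_model("wrist"))
E
```

```text
pics
{'clock': 0.0, 'joints': array([-1.03639714e+00,  3.85523452e-01,  6.59802138e-03, -5.19272410e-04,
       -1.19403447e+00, -2.58600867e-01]), 'joint_vel': array([-0.00062343,  0.00105954,  0.00134569,  0.00063306,  0.00054509,
        0.00016836]), 'joint_efforts': array([-5.98791048e-04, -3.92291451e+01,  1.88400561e+01,  4.18602616e+00,
       -4.52146094e-03, -1.64718841e-05]), 'position': array([ 170.02706794, -600.72294002,  200.02777968]), 'ee_rot': array([-1.37367561e-01,  9.90519523e-01,  1.09105662e-03, -1.95177794e-04]), 'contact_force': array([ 1.20941308, -0.72845374, -0.01194678]), 'wrist_torque': array([ 0.00751076, -0.01733165, -0.01176057]), 'grasp_force': 0.0, 'gripper_width': 85.2874329836783}
top {'K': array([[471.6816599 ,   0.        , 316.82833956],
       [  0.        , 471.6816599 , 201.60746728],
       [  0.        ,   0.        ,   1.        ]]), 'rvec': array([ 2.12778978, -2.18833095,  0.17252074]), 'tvec': array([-53.24860036, 511.32577927, 908.81001333])}
scene {'K': array([[437.71788473,   0.        , 313.66129051],
       [  0.        , 437.71788473, 193.02879427],
       [  0.        ,   0.        ,   1.        ]]), 'rvec': array([ 1.89853343,  1.30651648, -0.65515525]), 'tvec': array([-114.0419081 , -243.69296968, 1390.55316813])}
{'K': array([[306.36748   ,   0.        , 318.8315896 ],
       [  0.        , 306.36748   , 200.82599117],
       [  0.        ,   0.        ,   1.        ]]), 'hand_eye': array([[-1.03177538e-04, -9.63462886e-01, -2.67841851e-01,
         6.68825299e+01],
       [ 9.99999459e-01,  1.77895373e-04, -1.02513132e-03,
        -4.13225749e-01],
       [ 1.03532381e-03, -2.67841812e-01,  9.63462346e-01,
        -1.72904273e+02],
       [ 0.00000000e+00,  0.00000000e+00,  0.00000000e+00,
         1.00000000e+00]])}
```

View pics/top0.png

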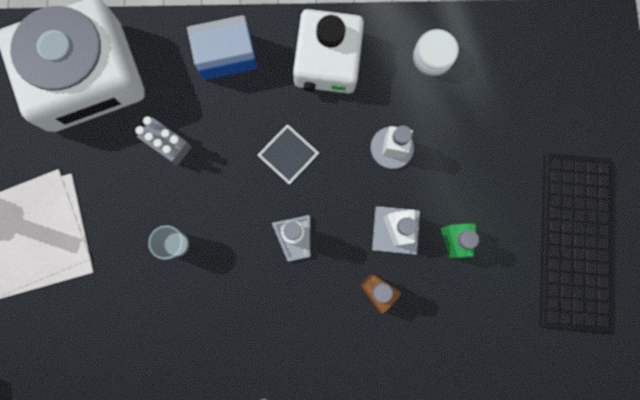

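View pics/scene0.png

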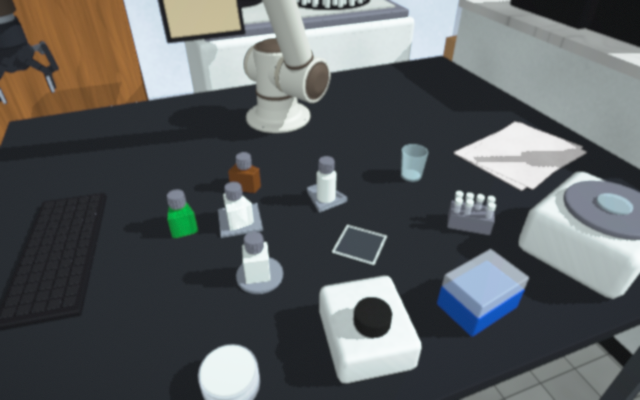

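The top view shows the mat at (288,154), the round stand with the square bottle at (392,147), the square stand with the wedge bottle at (396,230) and the nest with the round bottle at (294,238). Brown (380,292) and green (461,240) are decoys, the beaker is at (168,243) and the rack at (163,140).

```bash
cat > h.py <<'E'
import cv2,numpy as np
from scipy.spatial.transform import Rotation as R
from bench import *
def ext(n,s=None):
    m=camera_model(n)
    if n!="wrist":
        r=cv2.Rodrigues(m["rvec"])[0].T; return m["K"],r,-r@m["tvec"]
    s=s or read_state(); H=m["hand_eye"]; q=R.from_quat(s["ee_rot"]).as_matrix()
    return m["K"],q@H[:3,:3],q@H[:3,3]+s["position"]
def cloud(n,d,s=None):
    K,r,c=ext(n,s); v,u=np.indices(d.shape)
    P=np.stack([(u-K[0,2])/K[0,0]*d,(v-K[1,2])/K[1,1]*d,d],-1)@r.T+c
    P[d==0]=np.nan; return P
def onplane(n,uv,z,s=None):
    K,r,c=ext(n,s); uv=np.atleast_2d(uv).astype(float)
    D=np.c_[(uv-K[:2,2])/[K[0,0],K[1,1]],np.ones(len(uv))]@r.T
    return c+D*((z-c[2])/D[:,2])[:,None]
E
python3 - <<'E'
from h import *
d=np.load("top0.npy");P=cloud("top",d)
p=cv2.imread("pics/top0.png")
for nm,uv,z in[("mat",(288,154),3),("round",(392,147),8),("sq",(396,230),8),("nest",(294,238),8)]:
    print(nm,onplane("top",uv,z)[0].round(0))
for nm,(u,v) in dict(sqb=(400,138),wb=(406,228),rb=(292,234),brown=(382,293),green=(467,240),bk=(168,243),rack=(163,140)).items():
    Q=P[v-28:v+28,u-28:u+28].reshape(-1,3); zt=np.nanpercentile(Q[:,2],99)
    T=Q[Q[:,2]>zt-12]; lo=np.nanmin(T,0);hi=np.nanmax(T,0)
    print(nm,"ztop",zt.round(0),len(T),((lo+hi)/2).round(0)[:2],(hi-lo).round(0)[:2],np.median(T,0).round(0))
c=p[110:310,230:490];cv2.imwrite("pics/crop0.png",cv2.resize(c,None,fx=3,fy=3,interpolation=cv2.INTER_CUBIC))
E
```

```text
mat [617. -11.   3.]
round [ 625. -230.    8.]
sq [ 450. -229.    8.]
nest [440. -19.   8.]
sqb ztop 104.0 265 [ 626. -233.] [33. 35.] [ 626. -232.  102.]
wb ztop 99.0 274 [ 452. -234.] [32. 35.] [ 451. -232.   97.]
rb ztop 112.0 277 [448. -18.] [33. 35.] [448. -18. 110.]
brown ztop 91.0 280 [ 329. -182.] [35. 33.] [ 330. -182.   89.]
green ztop 91.0 280 [ 424. -350.] [34. 33.] [ 424. -349.   89.]
bk ztop 74.0 272 [435. 223.] [61. 63.] [436. 232.  72.]
rack ztop 72.0 386 [646. 243.] [73. 81.] [643. 242.  69.]
```

View pics/crop0.png

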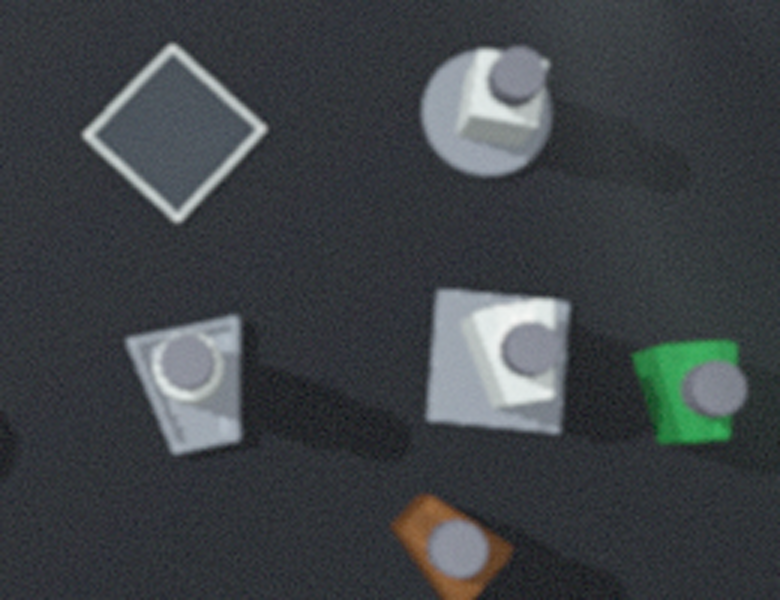

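```bash
cat >> h.py <<'E'
def go(x,y,z,yaw=None):
    "print the shift (mm) and turn about tool z (rad) from here to x,y,z,yaw (world direction of tool x)"
    s=read_state(); r=R.from_quat(s["ee_rot"]); d=r.inv().apply(np.array([x,y,z])-s["position"])
    X=r.apply([1,0,0]); w=np.arctan2(X[1],X[0]); t=0 if yaw is None else -((yaw-w+np.pi)%(2*np.pi)-np.pi)
    tilt=r.apply([0,0,1])
    print("shift",d.round(1),"turn_z",round(t,3),"| yaw",round(w,3),"tilt",tilt[:2].round(4),"pos",s["position"].round(1),"j6",s["joints"][5].round(2),"w",round(s["gripper_width"],1),"F",s["contact_force"].round(1),"t",round(s["clock"],1))
E
python3 - <<'E'
from h import *
P=cloud("top",np.load("top0.npy"))
f=lambda a:np.array(a)/3+[230,110]
def w(a,z):return onplane("top",f(a),z)[:,:2]
deg=lambda v:round(float(np.arctan2(v[1],v[0])),3)
q=w([(437,290),(570,300),(562,433),(427,421)],8);print("sq",q.round(0).tolist(),q.mean(0),deg(q[0]+q[1]-q[2]-q[3]))
m=w([(172,43),(267,128),(178,221),(84,133)],3);print("mat",m.round(0).tolist(),m.mean(0),deg(m[0]-m[1]))
print("round",w([(487,111)],8))
n=w([(127,340),(240,316),(240,441),(176,454)],12);a=(n[0]+n[1])/2;b=(n[2]+n[3])/2
print("nest",n.round(0).tolist(),"mid",(a+b)/2,"len",np.linalg.norm(a-b),"yaw",deg(a-b))
for nm,(u,v),z,in(("wb",(404,226),63),("sqb",(398,140),68)):
    Q=P[v-30:v+30,u-30:u+30].reshape(-1,3);T=Q[(abs(Q[:,2]-z)<4)][:,:2].astype(np.float32)
    h=cv2.convexHull(T);A=cv2.approxPolyDP(h,5,True)[:,0];r=cv2.minAreaRect(T);print(nm,len(T),r,A.round(0).tolist())
go(448,-18,150)
E
```

```text
sq [[500.0, -189.0], [490.0, -281.0], [400.0, -270.0], [410.0, -178.0]] [ 449.992984   -229.68999536] -0.121
mat [[681.0, -11.0], [618.0, -76.0], [554.0, -12.0], [618.0, 52.0]] [617.76132059 -11.59868466] 0.802
round [[ 625.35672408 -230.4818662 ]]
nest [[471.0, 24.0], [485.0, -53.0], [400.0, -51.0], [393.0, -8.0]] mid [437.27153068 -22.02905869] len 82.57188418541945 yaw 0.179
wb 385 ((451.7985534667969, -232.4903106689453), (63.70663833618164, 53.79249954223633), 6.504748344421387) [[485.0, -254.0], [476.0, -203.0], [419.0, -224.0], [422.0, -251.0]]
sqb 218 ((626.3516235351562, -232.64947509765625), (45.962154388427734, 45.60023498535156), 76.91667938232422) [[652.0, -215.0], [611.0, -207.0], [601.0, -250.0], [644.0, -258.0]]
shift [-426.1  485.1   51. ] turn_z 0 | yaw -2.866 tilt [-0.0007  0.0019] pos [ 170.1 -600.8  200.1] j6 -0.26 w 85.3 F [ 0.3 -0.1 -0. ] t 0.1
```

```bash
python3 -m handwheel '[[-0.213,0.2425,0,0,0,0,1],[-0.213,0.2425,0,0,0,0,1],[-0.213,0.2425,0,0,0,0,1],[-0.213,0.2425,0,0,0,0,1],[-0.426,0.485,0,0,0,0,1],[-0.426,0.485,0,0,0,0,1],[-0.426,0.485,0,0,0,0,1],[-0.426,0.485,0,0,0,0,1],[-0.426,0.485,0,0,0,0,1],[-0.426,0.485,0,0,0,0,1]]'; python3 -m handwheel '[[0,0,0,0,0,0,1],[0,0,0,0,0,0,1]]'; python3 -c "
from h import *
go(448,-18,140)"
```

```text
clock: 1.35
position: [439.5, -35.1, 201.2]
ee_rot: [-0.138, 0.99, 0.0, 0.0]
contact_force: [1.0, -0.4, 0.1]
gripper_width: 85.7
grasp_force: 0.0
clock: 1.6
position: [438.7, -37.1, 200.6]
ee_rot: [-0.138, 0.99, -0.0, -0.001]
contact_force: [0.2, -0.6, 0.3]
gripper_width: 85.7
grasp_force: 0.0
shift [-14.3  15.8  60.6] turn_z 0 | yaw -2.865 tilt [-0.0014 -0.0002] pos [438.7 -37.1 200.6] j6 -1.58 w 85.7 F [ 0.2 -0.6  0.3] t 1.6
```

```bash
python3 -m handwheel '[[-0.0143,0.0158,0.04,0,0,0,1],[-0.0143,0.0158,0.05,0,0,0,1],[-0.0143,0.0158,0.07,0,0,0,1],[-0.0143,0.0158,0.09,0,0,0,1],[-0.0143,0.0158,0.11,0,0,0,1],[-0.0143,0.0158,0.118,0,0,0,1],[-0.0143,0.0158,0.118,0,0,0,1]]';  python3 -c "
from h import *
go(448,-18,82)
s=read_state();p,d=get_image('wrist');P=cloud('wrist',d,s).reshape(-1,3)
T=P[(abs(P[:,2]-109)<6)&(np.hypot(P[:,0]-448,P[:,1]+18)<40)];print(len(T),T.min(0),T.max(0))
cv2.imwrite('pics/w1.png',p)"
```

```text
clock: 2.48
position: [448.5, -18.9, 83.3]
ee_rot: [-0.137, 0.991, -0.0, -0.0]
contact_force: [0.1, -1.3, 0.5]
gripper_width: 85.2
grasp_force: 0.0
shift [0.3 1.  1.3] turn_z 0 | yaw -2.867 tilt [-0.0003 -0.0004] pos [448.5 -18.9  83.3] j6 -1.62 w 85.2 F [ 0.1 -1.3  0.5] t 2.5
3364 [433.14280391 -36.45321049 103.02937579] [467.55181665  -1.36042079 114.05287576]
```

View pics/w1.png

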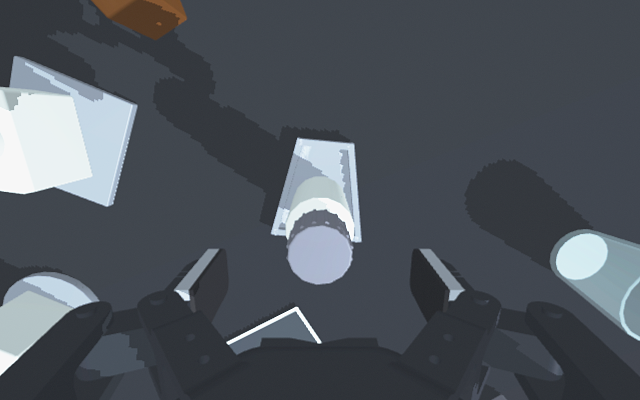

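The wrist view shows the cap at (320,255), centred between the pads. Closing and lifting.

```bash
python3 -m handwheel '[[0,0,0.001,0,0,0,0],[0,0,0.001,0,0,0,-0.5],[0,0,0.001,0,0,0,-1],[0,0,0.001,0,0,0,-1],[0,0,0.001,0,0,0,-1],[0,0,0.001,0,0,0,-1],[0,0,0.001,0,0,0,-1],[0,0,0.001,0,0,0,-1]]' | tail -4; python3 -m handwheel '[[0,0,-0.004,0,0,0,-1],[0,0,-0.012,0,0,0,-1],[0,0,-0.030,0,0,0,-1],[0,0,-0.05,0,0,0,-1],[0,0,-0.06,0,0,0,-1],[0,0,-0.06,0,0,0,-1]]';  python3 -c "
from h import *
go(617,-12,82+60)"
```

```text
ee_rot: [-0.137, 0.991, 0.0, -0.0]
contact_force: [0.2, -0.2, -0.8]
gripper_width: -0.1
grasp_force: 0.0
clock: 4.28
position: [449.1, -18.0, 142.8]
ee_rot: [-0.137, 0.991, 0.0, 0.001]
contact_force: [0.2, 0.8, -0.8]
gripper_width: -0.0
grasp_force: 0.0
shift [-163.2  -40.     1.2] turn_z 0 | yaw -2.866 tilt [0.0019 0.0007] pos [449.1 -18.  142.8] j6 -1.62 w -0.0 F [ 0.2  0.8 -0.8] t 4.3
```

```bash
python3 -c "
from h import *
s=read_state();p,d=get_image('wrist');P=cloud('wrist',d,s).reshape(-1,3)
T=P[(abs(P[:,2]-109)<6)&(np.hypot(P[:,0]-448,P[:,1]+18)<60)];print(len(T),T.min(0),T.max(0),np.median(T,0))
q,d=get_image('scene');q=cv2.resize(q[130:280,220:420],(533,400))
cv2.imwrite('pics/w2.png',cv2.hconcat([cv2.resize(p,(640,400))[:,120:380],q]))"
```

```text
1808 [433.07995408 -36.52033803 103.03061708] [466.97401055  -1.13791059 113.90344612] [448.9419664  -19.54985155 111.95477391]
```

View pics/w2.png

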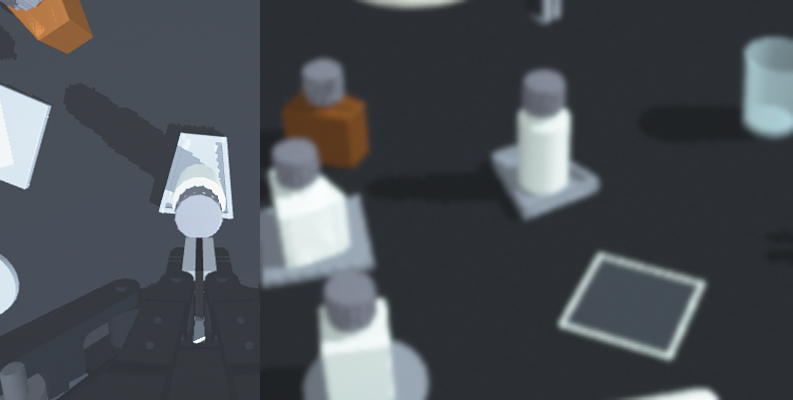

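```bash
python3 -c "
from h import *
s=read_state();p,d=get_image('wrist');P=cloud('wrist',d,s)
T=R.from_quat(s['ee_rot']).inv().apply((P-s['position']).reshape(-1,3)).reshape(P.shape)
for v in range(220,350,8): print(v,d[v,311].round(0),T[v,311].round(0),T[v,325].round(0),P[v,311].round(0))
"
```

```text
220 214.0 [-3. -6. 29.] [-3.  4. 29.] [453. -23. 112.]
228 215.0 [-9. -6. 29.] [-9.  4. 30.] [458. -22. 113.]
236 215.0 [-15.  -6.  28.] [-15.   4.  30.] [464. -20. 114.]
244 140.0 [ 10.  -4. -43.] [ 10.   2. -42.] [439. -25. 185.]
252 132.0 [ 10.  -4. -52.] [ 10.   2. -51.] [439. -25. 193.]
260 124.0 [ 10.  -4. -60.] [ 10.   2. -59.] [439. -25. 201.]
268 118.0 [ 10.  -4. -66.] [ 10.   2. -66.] [439. -24. 208.]
276 108.0 [ 12.  -3. -76.] [ 12.   2. -74.] [437. -25. 217.]
284 105.0 [ 11.  -3. -79.] [ 10.   2. -78.] [438. -24. 221.]
292 104.0 [  9.  -3. -81.] [  8.   2. -80.] [440. -24. 223.]
300 108.0 [  4.  -3. -78.] [  4.   2. -78.] [445. -22. 220.]
308 109.0 [  1.  -3. -78.] [  1.   2. -78.] [448. -22. 220.]
316 109.0 [ -2.  -3. -79.] [ -3.   2. -78.] [451. -21. 220.]
324 110.0 [ -5.  -3. -78.] [ -6.   2. -77.] [454. -20. 220.]
332 110.0 [ -8.  -3. -80.] [ -7.   2. -80.] [457. -19. 221.]
340 106.0 [ -8.  -3. -83.] [-12.   2. -79.] [457. -19. 225.]
348 76.0 [  11.   -2. -109.] [  10.    1. -108.] [438. -24. 251.]
```

The depth data show that the shut fingertips actually end about 37 mm behind the reported TCP, so the fingers closed above the cap. I'll go about 37 mm lower and let the closing width confirm it.

```bash
python3 -m handwheel '[[0,0,0,0,0,0,1],[0,0,0,0,0,0,1],[0,0,0,0,0,0,1],[0,0,0,0,0,0,1],[0,0,0.03,0,0,0,1],[0,0,0.06,0,0,0,1],[0,0,0.075,0,0,0,1],[0,0,0.09,0,0,0,1],[0,0,0.097,0,0,0,1],[0,0,0.097,0,0,0,1]]'; python3 -m handwheel '[[0,0,0,0,0,0,0],[0,0,0,0,0,0,-0.5],[0,0,0,0,0,0,-1],[0,0,0,0,0,0,-1],[0,0,0,0,0,0,-1],[0,0,0,0,0,0,-1],[0,0,0,0,0,0,-1]]'
```

```text
clock: 5.68
position: [448.6, -18.2, 44.9]
ee_rot: [-0.137, 0.991, -0.0, -0.0]
contact_force: [-0.3, -1.3, 0.5]
gripper_width: 85.2
grasp_force: 0.0
clock: 6.55
position: [449.1, -18.1, 45.7]
ee_rot: [-0.138, 0.99, -0.0, 0.0]
contact_force: [-1.0, -0.5, 5.3]
gripper_width: 32.5
grasp_force: 59.2
```

Gripped the cap (32.5 mm). Lifting it over to the mat.

```bash
python3 -m handwheel '[[0,0,-0.004,0,0,0,-1],[0,0,-0.015,0,0,0,-1],[0,0,-0.035,0,0,0,-1],[0,0,-0.06,0,0,0,-1],[0,0,-0.06,0,0,0,-1]]';  python3 -c "
from h import *
go(617.5,-11.5,75)"
```

```text
clock: 7.18
position: [450.1, -17.7, 107.0]
ee_rot: [-0.138, 0.99, 0.0, 0.002]
contact_force: [0.0, 0.4, -1.7]
gripper_width: 32.6
grasp_force: 59.7
shift [-162.6  -39.7   32.8] turn_z 0 | yaw -2.866 tilt [0.0048 0.0015] pos [450.1 -17.7 107. ] j6 -1.62 w 32.6 F [ 0.   0.4 -1.7] t 7.2
```

```bash
python3 -m handwheel '[[-0.03,-0.0075,0,0,0,0,-1],[-0.07,-0.017,0,0,0,0,-1],[-0.11,-0.027,0,0,0,0,-1],[-0.145,-0.035,0,0,0,0,-1],[-0.161,-0.0395,0,0,0,0,-1],[-0.162,-0.0395,0.01,0,0,0,-1],[-0.162,-0.0395,0.02,0,0,0,-1],[-0.162,-0.0395,0.03,0,0,0,-1],[-0.162,-0.0395,0.04,0,0,0,-1],[-0.162,-0.0395,0.04,0,0,0,-1]]';  python3 -c "
from h import *
go(617.5,-11.5,43.5)"
```

```text
clock: 8.43
position: [614.3, -12.1, 64.1]
ee_rot: [-0.137, 0.991, -0.0, -0.001]
contact_force: [-0.5, 0.4, -1.3]
gripper_width: 32.8
grasp_force: 59.8
shift [-3.3 -0.3 20.6] turn_z 0 | yaw -2.866 tilt [-0.0022 -0.0003] pos [614.3 -12.1  64.1] j6 -1.54 w 32.8 F [-0.5  0.4 -1.3] t 8.4
```

```bash
python3 -m handwheel '[[-0.003,0,0.006,0,0,0,-1],[-0.003,0,0.012,0,0,0,-1],[-0.003,0,0.016,0,0,0,-1],[-0.003,0,0.0185,0,0,0,-1],[-0.003,0,0.0185,0,0,0,-1],[-0.003,0,0.0185,0,0,0,-1]]' | sed -n '1,2p;4p';  python3 -m handwheel '[[0,0,0.001,0,0,0,-1],[0,0,0.002,0,0,0,-1],[0,0,0.002,0,0,0,-1]]'| sed -n '1,2p;4p'
```

```text
clock: 9.18
position: [618.4, -11.2, 46.8]
contact_force: [-1.0, 1.1, -1.1]
clock: 9.55
position: [618.1, -11.2, 44.5]
contact_force: [0.5, 0.8, -2.0]
```

```bash
python3 -m handwheel '[[0,0,0.001,0,0,0,-1],[0,0,0.002,0,0,0,-1],[0,0,0.0025,0,0,0,-1],[0,0,0.0025,0,0,0,-1]]'| sed -n '1,2p;4p'
```

```text
clock: 10.05
position: [618.4, -11.1, 42.8]
contact_force: [-2.6, -0.1, 2.9]
```

```bash
python3 -m handwheel '[[0,0,0,0,0,0,-0.2],[0,0,0,0,0,0,0.3],[0,0,0,0,0,0,1],[0,0,0,0,0,0,1],[0,0,0,0,0,0,1],[0,0,-0.03,0,0,0,1],[0,0,-0.08,0,0,0,1],[0,0,-0.11,0,0,0,1],[0,0,-0.11,0,0,0,1]]'; python3 -m handwheel '[[0.055,-0.042,0,0,0,0,1],[0.11,-0.083,0,0,0,0,1],[0.165,-0.125,0,0,0,0,1],[0.221,-0.167,0,0,0,0,1],[0.221,-0.167,0,0,0,0,1],[0.221,-0.167,0,0,0,0,1],[0.221,-0.167,0,0,0,0,1],[0.221,-0.167,0,0,0,0,1]]' | head -2
python3 -c "
from h import *
s=read_state();p,d=get_image('wrist');np.save('w3.npy',d);cv2.imwrite('pics/w3.png',p);import pickle;pickle.dump(s,open('w3.pkl','wb'))
P=cloud('wrist',d,s).reshape(-1,3)
T=P[(abs(P[:,2]-96)<6)&(np.hypot(P[:,0]-451,P[:,1]+232)<40)];print(len(T),(T.min(0)+T.max(0))/2,np.ptp(T,0))
T=P[(abs(P[:,2]-63)<4)&(np.hypot(P[:,0]-451,P[:,1]+232)<50)][:,:2].astype(np.float32)
print(len(T),cv2.approxPolyDP(cv2.convexHull(T),5,True)[:,0].round(0).tolist())
t,_=get_image('top');cv2.imwrite('pics/top3.png',cv2.resize(t[110:310,230:490],None,fx=3,fy=3,interpolation=cv2.INTER_CUBIC))
go(451,-232,50)"
```

```text
clock: 11.18
position: [620.0, -10.9, 155.5]
ee_rot: [-0.138, 0.99, 0.0, 0.003]
contact_force: [0.5, 0.6, 0.4]
gripper_width: 85.4
grasp_force: 0.0
clock: 12.18
position: [451.6, -231.3, 151.7]
1516 [ 453.89317122 -234.86012148   95.59079281] [33.93915738 34.57682489 11.17751175]
1629 [[486.0, -258.0], [480.0, -205.0], [421.0, -225.0], [426.0, -253.0]]
shift [  0.7  -0.5 101.9] turn_z 0 | yaw -2.864 tilt [-0.0003  0.0001] pos [ 451.6 -231.3  151.9] j6 -1.14 w 85.6 F [-0.4 -0.2 -0.5] t 12.3
```

View pics/w3.png

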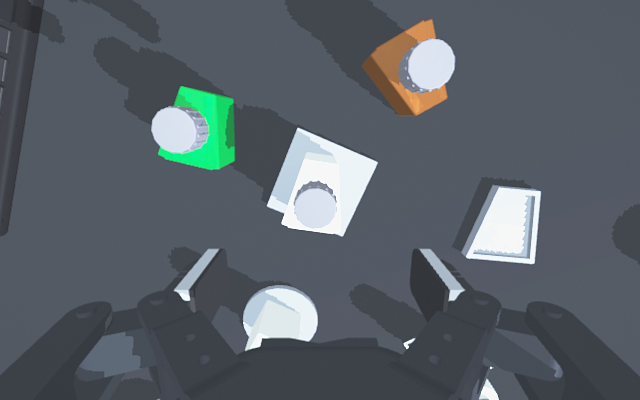

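View pics/top3.png

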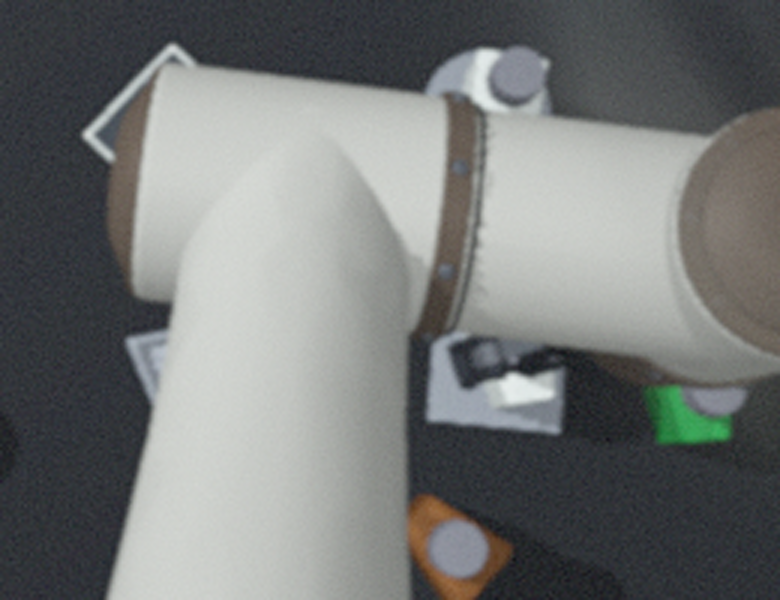

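The wrist view shows the wedge bottle's cap at (315,203) between the pads and the empty nest at (505,225). Next I'll fit the nest and the square stand from depth.

```bash
python3 - <<'E'
from h import *
import pickle
from scipy.optimize import minimize
s=pickle.load(open('w3.pkl','rb'));P=cloud('wrist',np.load('w3.npy'),s).reshape(-1,3)
def hull(c,lo,hi,rad):
    T=P[(P[:,2]>lo)&(P[:,2]<hi)&(np.hypot(P[:,0]-c[0],P[:,1]-c[1])<rad)]
    h=cv2.convexHull(T[:,:2].astype(np.float32));return T,h[:,0]
T,h=hull((437,-22),3.5,15,62)
print(len(T),np.percentile(T[:,2],[5,25,50,75,95]).round(1),cv2.approxPolyDP(h,6,True)[:,0].round(0).tolist())
# fit the outer outline (bottle outline + 9 mm) to hull
def outline(x,m):
    k=13/64;f=m*np.sqrt(1+k*k)
    g=lambda X:21.5+k*X+f
    L=32+m;return np.array([[L,g(L)],[L,-g(L)],[-L,-g(-L)],[-L,g(-L)]])@np.array([[np.cos(x[2]),np.sin(x[2])],[-np.sin(x[2]),np.cos(x[2])]])+x[:2]
def fit(h,m,x0):
    n=lambda x:np.mean([min(abs(cv2.pointPolygonTest(outline(x,m).astype(np.float32),(float(a),float(b)),True)),6) for a,b in h])
    r=minimize(n,x0,method='Nelder-Mead',options=dict(initial_simplex=[x0,np.add(x0,[4,0,0]),np.add(x0,[0,4,0]),np.add(x0,[0,0,.1])]));return r.x.round(3),r.fun
print("nest",fit(h,9,[437,-22,.18]))
T,h=hull((453,-235),60,67,50);print("wedge",fit(h,0,[453,-235,.13]))
P=cloud('top',np.load('top0.npy')).reshape(-1,3)
T,h=hull((452,-232),60,67,50);print("wedge top",fit(h,0,[453,-235,.13]))
T,h=hull((437,-22),4.5,15,62);print("nest top",fit(h,9,[437,-22,.18]))
E
```

```text
4392 [ 4.7  5.6  6.3 10.8 12.4] [[488.0, -51.0], [474.0, 24.0], [397.0, -7.0], [405.0, -51.0]]
nest (array([ 4.41434e+02, -2.08270e+01,  1.82000e-01]), np.float64(0.4174663320341083))
wedge (array([ 4.54325e+02, -2.34709e+02,  1.12000e-01]), np.float64(0.3637488762100871))
wedge top (array([ 4.51945e+02, -2.33440e+02,  1.51000e-01]), np.float64(0.7486684354031787))
nest top (array([ 4.38844e+02, -1.97610e+01,  1.78000e-01]), np.float64(0.5298778445173966))
```

```bash
python3 -c "
from h import *
go(453.1,-234.1,32.7)"; python3 -m handwheel '[[-0.0007,-0.003,0.03,0,0,0,1],[-0.0007,-0.003,0.06,0,0,0,1],[-0.0007,-0.003,0.08,0,0,0,1],[-0.0007,-0.003,0.1,0,0,0,1],[-0.0007,-0.003,0.115,0,0,0,1],[-0.0007,-0.003,0.118,0,0,0,1],[-0.0007,-0.003,0.118,0,0,0,1]]' | head -5;  python3 -c "
from h import *
go(453.1,-234.1,32.7)"
```

```text
shift [ -0.7  -3.1 119.2] turn_z 0 | yaw -2.864 tilt [-0.0003  0.0001] pos [ 451.6 -231.3  151.9] j6 -1.14 w 85.6 F [-0.4 -0.2 -0.5] t 12.3
clock: 13.15
position: [453.0, -234.7, 34.4]
ee_rot: [-0.138, 0.99, -0.0, 0.0]
contact_force: [0.4, -0.9, 0.0]
gripper_width: 85.4
shift [-0.3  0.6  1.7] turn_z 0 | yaw -2.865 tilt [ 0.0005 -0.0003] pos [ 453.  -234.7   34.4] j6 -1.14 w 85.4 F [ 0.4 -0.9  0. ] t 13.2
```

```bash
python3 -m handwheel '[[0,0,0.001,0,0,0,0],[0,0,0.001,0,0,0,-0.5],[0,0,0.001,0,0,0,-1],[0,0,0.001,0,0,0,-1],[0,0,0.001,0,0,0,-1],[0,0,0.001,0,0,0,-1],[0,0,0.001,0,0,0,-1]]'; python3 -m handwheel '[[0,0,-0.004,0,0,0,-1],[0,0,-0.015,0,0,0,-1],[0,0,-0.035,0,0,0,-1],[0,0,-0.06,0,0,0,-1],[0,0,-0.06,0,0,0,-1]]';  python3 -c "
from h import *
go(440.1,-20.3,85)"
```

```text
clock: 14.02
position: [452.7, -234.8, 33.6]
ee_rot: [-0.138, 0.99, -0.0, 0.0]
contact_force: [-1.5, 0.8, 6.2]
gripper_width: 32.9
grasp_force: 59.2
clock: 14.65
position: [454.1, -235.1, 95.2]
ee_rot: [-0.138, 0.99, -0.001, 0.002]
contact_force: [-0.3, -0.2, -1.3]
gripper_width: 33.1
grasp_force: 59.6
shift [-45.  210.5   9.9] turn_z 0 | yaw -2.866 tilt [ 0.005  -0.0011] pos [ 454.1 -235.1   95.2] j6 -1.14 w 33.1 F [-0.3 -0.2 -1.3] t 14.7
```

```bash
python3 -m handwheel '[[-0.007,0.035,0,0,0,-0.01,-1],[-0.016,0.08,0,0,0,-0.03,-1],[-0.026,0.125,0,0,0,-0.05,-1],[-0.036,0.165,0,0,0,-0.05,-1],[-0.043,0.2,0,0,0,-0.05,-1],[-0.045,0.2105,0,0,0,-0.05,-1],[-0.045,0.2105,0.015,0,0,-0.05,-1],[-0.045,0.2105,0.03,0,0,-0.05,-1],[-0.045,0.2105,0.04,0,0,-0.05,-1],[-0.045,0.2105,0.04,0,0,-0.05,-1]]'|head -5;  python3 -m handwheel '[[0,0,0,0,0,0,-1],[0,0,0,0,0,0,-1]]'|sed -n 4p; python3 -c "
from h import *
go(440.1,-20.3,33,-2.866+.05)
s=read_state();p,d=get_image('wrist');cv2.imwrite('pics/w4.png',cv2.resize(p[100:320,200:440],(720,660))[:600])
P=cloud('wrist',d,s).reshape(-1,3)
T=P[(P[:,2]>50)&(P[:,2]<100)&(np.hypot(P[:,0]-440,P[:,1]+20)<60)&(P[:,0]<450)];print(len(T),T.min(0),T.max(0))
"
```

```text
clock: 15.9
position: [437.8, -20.5, 52.3]
ee_rot: [-0.162, 0.987, -0.0, -0.001]
contact_force: [-1.1, -0.0, -1.0]
gripper_width: 32.8
contact_force: [0.4, -0.2, -1.2]
shift [-1.  -0.7 20.6] turn_z 0.0 | yaw -2.816 tilt [0.0011 0.0003] pos [438.9 -19.9  53.6] j6 -1.57 w 32.6 F [ 0.4 -0.2 -1.2] t 16.1
4601 [406.81032943 -50.9714743   50.06999499] [447.80258073   5.67568774  99.98501462]
```

View pics/w4.png

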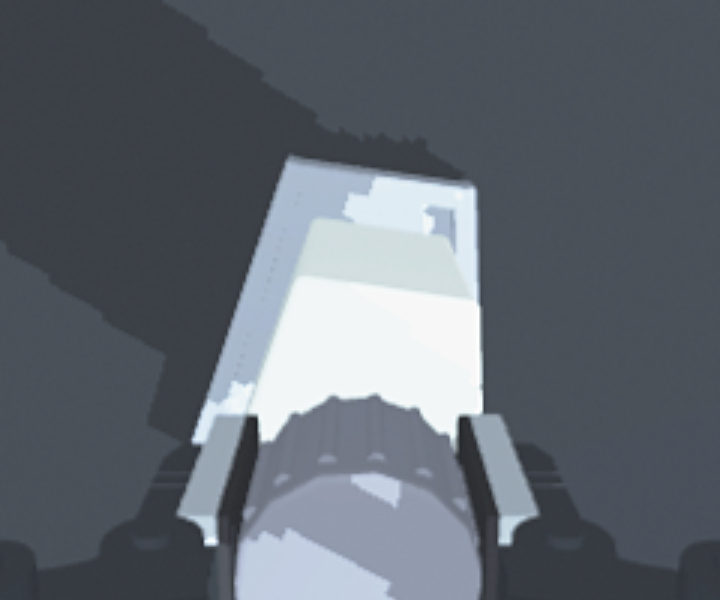

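```bash
python3 - <<'E'
from h import *
from scipy.optimize import least_squares
s=read_state();p,d=get_image('wrist');P=cloud('wrist',d,s).reshape(-1,3)
def outline(x,m):
    k=13/64;f=m*np.sqrt(1+k*k);g=lambda X:21.5+k*X+f;L=32+m
    c,n=np.cos(x[2]),np.sin(x[2]);return (np.array([[L,g(L)],[L,-g(L)],[-L,-g(-L)],[-L,g(-L)]])@np.array([[c,n],[-n,c]])+x[:2]).astype(np.float32)
def fit(lo,hi,m,xc,x0):
    T=P[(P[:,2]>lo)&(P[:,2]<hi)&(np.hypot(P[:,0]-440,P[:,1]+20)<60)&(P[:,0]<xc)]
    h=cv2.convexHull(T[:,:2].astype(np.float32))[:,0];h=h[h[:,0]<xc-2.5]
    r=least_squares(lambda x:[cv2.pointPolygonTest(outline(x,m),(float(a),float(b)),True) for a,b in h],x0,loss='soft_l1',diff_step=1e-3)
    print(len(T),len(h),np.median(T[:,2]),r.x.round(3),r.cost.round(2))
fit(78,88,0,425,[440,-20,.18]); fit(78,88,0,420,[440,-20,.18])
fit(9.5,15,9,425,[440,-20,.18]); fit(9.5,15,9,435,[440,-20,.18])
E
```

```text
2228 17 82.90884136181475 [ 4.40781e+02 -1.98220e+01  1.76000e-01] 0.3
1539 15 82.879802998819 [ 4.4078e+02 -1.9810e+01  1.7600e-01] 0.29
816 9 11.977799264301368 [ 4.41258e+02 -2.07140e+01  1.80000e-01] 0.13
910 10 11.98216197032508 [ 4.41421e+02 -2.07540e+01  1.73000e-01] 0.21
```

Bottle and nest agree to 1 mm and 0.01 rad, so I'm lowering.

```bash
python3 -m handwheel '[[-0.0003,-0.0009,0.005,0,0,0,-1],[-0.0003,-0.0009,0.01,0,0,0,-1],[-0.0003,-0.0009,0.014,0,0,0,-1],[-0.0003,-0.0009,0.017,0,0,0,-1],[-0.0003,-0.0009,0.019,0,0,0,-1],[-0.0003,-0.0009,0.02,0,0,0,-1],[-0.0003,-0.0009,0.02,0,0,0,-1]]'|sed -n '1,2p;4p'; python3 -m handwheel '[[0,0,0.001,0,0,0,-1],[0,0,0.002,0,0,0,-1],[0,0,0.002,0,0,0,-1]]'|sed -n '1,2p;4p'
```

```text
clock: 17.12
position: [439.1, -20.7, 33.1]
contact_force: [-0.0, -0.2, -0.2]
clock: 17.5
position: [439.2, -20.6, 31.6]
contact_force: [-2.3, 0.6, 3.6]
```

```bash
python3 -m handwheel '[[0,0,0,0,0,0,-0.2],[0,0,0,0,0,0,0.3],[0,0,0,0,0,0,1],[0,0,0,0,0,0,1],[0,0,0,0,0,0,1],[0,0,-0.03,0,0,0,1],[0,0,-0.08,0,0,0,1],[0,0,-0.11,0,0,0,1],[0,0,-0.11,0,0,0,1]]' | head -2; python3 -m handwheel '[[-0.022,-0.052,0,0,0,0,1],[-0.044,-0.104,0,0,0,0,1],[-0.066,-0.156,0,0,0,0,1],[-0.088,-0.209,0,0,0,0,1],[-0.11,-0.262,0,0,0,0,1],[-0.11,-0.262,0,0,0,0,1],[-0.11,-0.262,0,0,0,0,1],[-0.11,-0.262,0,0,0,0,1]]' | head -2
python3 - <<'E'
from h import *
s=read_state();p,d=get_image('wrist');cv2.imwrite('pics/w5.png',p)
P=cloud('wrist',d,s).reshape(-1,3)
def sel(c,lo,hi,rad): 
    T=P[(P[:,2]>lo)&(P[:,2]<hi)&(np.hypot(P[:,0]-c[0],P[:,1]-c[1])<rad)];return T
T=sel((627,-233),92,107,40);print("cap",len(T),(T.min(0)+T.max(0))/2,np.ptp(T,0))
T=sel((627,-233),64,71,45);print("sqb",len(T),cv2.minAreaRect(T[:,:2].astype(np.float32)))
T=sel((450,-230),5,11,75);print("sq stand",len(T),cv2.minAreaRect(T[:,:2].astype(np.float32)))
T=sel((625,-230),5,11,60);print("round stand",len(T),T.min(0),T.max(0),cv2.minEnclosingCircle(T[:,:2].astype(np.float32)))
T=sel((441,-21),88,102,40);print("wedge cap",len(T),T.min(0),T.max(0))
go(627.5,-233.5,40)
E
```

```text
clock: 18.62
position: [440.8, -20.2, 143.5]
clock: 19.62
position: [626.3, -232.7, 140.9]
cap 1771 [ 629.26888261 -234.38196734   99.15329311] [34.15919309 34.77017942 14.13934531]
sqb 1203 ((629.8185424804688, -234.3096160888672), (46.21511459350586, 46.317100524902344), 78.40768432617188)
sq stand 6052 ((464.2303466796875, -230.90638732910156), (90.3547134399414, 70.15178680419922), 83.14312744140625)
round stand 2561 [ 584.46378848 -275.40351223    5.18534643] [ 661.12957275 -186.13714234   10.81335014] ((629.119873046875, -230.7973175048828), 44.88209533691406)Traceback (most recent call last):
  File "<stdin>", line 10, in <module>
    return umr_minimum(a, axis, None, out, keepdims, initial, where)
ValueError: zero-size array to reduction operation minimum which has no identity
```

View pics/w5.png

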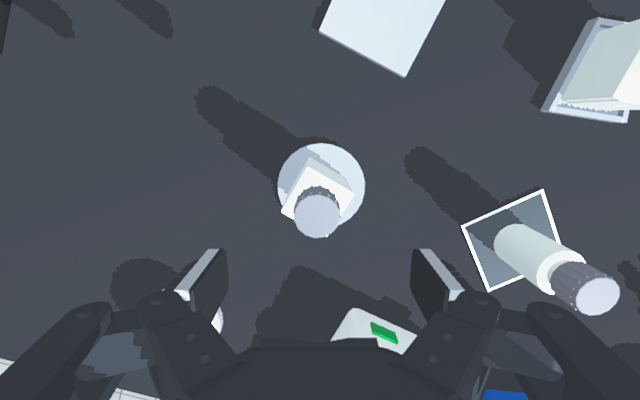

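The wrist view shows the square cap at (317,215) centred between the pads, with the round bottle upright on the mat and the wedge bottle in the nest.

```bash
python3 -m handwheel '[[-0.0013,-0.001,0.03,0,0,0,1],[-0.0013,-0.001,0.06,0,0,0,1],[-0.0013,-0.001,0.08,0,0,0,1],[-0.0013,-0.001,0.095,0,0,0,1],[-0.0013,-0.001,0.102,0,0,0,1],[-0.0013,-0.001,0.102,0,0,0,1],[-0.0013,-0.001,0.102,0,0,0,1]]' | head -2; python3 -m handwheel '[[0,0,0.001,0,0,0,0],[0,0,0.001,0,0,0,-0.5],[0,0,0.001,0,0,0,-1],[0,0,0.001,0,0,0,-1],[0,0,0.001,0,0,0,-1],[0,0,0.001,0,0,0,-1],[0,0,0.001,0,0,0,-1]]'; python3 -m handwheel '[[0,0,-0.004,0,0,0,-1],[0,0,-0.015,0,0,0,-1],[0,0,-0.035,0,0,0,-1],[0,0,-0.06,0,0,0,-1],[0,0,-0.06,0,0,0,-1]]' | head -2;  python3 -c "
from h import *
go(451.3,-230.3,85)"
```

```text
clock: 20.55
position: [629.3, -234.4, 40.1]
clock: 21.42
position: [628.9, -234.2, 38.5]
ee_rot: [-0.162, 0.987, -0.0, 0.0]
contact_force: [0.3, 0.8, 2.1]
gripper_width: 32.5
grasp_force: 59.5
clock: 22.05
position: [630.3, -234.7, 100.8]
shift [168.3  61.5  14.8] turn_z 0 | yaw -2.816 tilt [ 0.0054 -0.0011] pos [ 630.3 -234.7  100.8] j6 -1.13 w 32.7 F [-0.6  0.1 -1.4] t 22.1
```

```bash
python3 -m handwheel '[[0.028,0.01,0,0,0,-0.02,-1],[0.065,0.024,0,0,0,-0.05,-1],[0.105,0.038,0,0,0,-0.08,-1],[0.14,0.05,0,0,0,-0.095,-1],[0.162,0.058,0,0,0,-0.095,-1],[0.168,0.0606,0,0,0,-0.095,-1],[0.168,0.0606,0.015,0,0,-0.095,-1],[0.168,0.0606,0.03,0,0,-0.095,-1],[0.168,0.0606,0.04,0,0,-0.095,-1],[0.168,0.0606,0.04,0,0,-0.095,-1]]'|head -2;  python3 -m handwheel '[[0,0,0,0,0,0,-1],[0,0,0,0,0,0,-1]]'|sed -n 4p; python3 - <<'E'
from h import *
go(452,-231,38.5)
s=read_state();p,d=get_image('wrist');P=cloud('wrist',d,s).reshape(-1,3)
z0=s['position'][2]-30.5
for nm,lo,hi in(("stand",5,11),("bottle",z0+56,z0+64)):
    T=P[(P[:,2]>lo)&(P[:,2]<hi)&(np.hypot(P[:,0]-452,P[:,1]+231)<72)][:,:2].astype(np.float32)
    print(nm,len(T),cv2.minAreaRect(T),cv2.approxPolyDP(cv2.convexHull(T),4,True)[:,0].round(1).tolist())
E
```

```text
clock: 23.3
position: [449.9, -230.4, 56.6]
contact_force: [0.3, -0.2, -1.4]
shift [-1.1 -0.8 20.1] turn_z 0 | yaw -2.721 tilt [ 0.0012 -0.0003] pos [ 450.7 -230.7   58.6] j6 -1.0 w 32.7 F [ 0.3 -0.2 -1.4] t 23.6
stand 6494 ((454.0152282714844, -229.3966522216797), (90.17951202392578, 89.9123306274414), 82.912109375) [[492.29998779296875, -279.3999938964844], [496.0, -256.20001220703125], [449.70001220703125, -184.10000610351562], [415.70001220703125, -179.89999389648438], [404.20001220703125, -268.0]]
bottle 2332 ((442.6346435546875, -230.1591339111328), (45.44882583618164, 28.010211944580078), 83.76107788085938) [[452.29998779296875, -254.0], [442.6000061035156, -217.3000030517578], [432.20001220703125, -206.39999389648438], [427.3999938964844, -250.89999389648438]]
```

```bash
python3 -m handwheel '[[-0.002,0.001,0.005,0,0,0,-1],[-0.002,0.001,0.01,0,0,0,-1],[-0.002,0.001,0.014,0,0,0,-1],[-0.002,0.001,0.017,0,0,0,-1],[-0.002,0.001,0.0185,0,0,0,-1],[-0.002,0.001,0.0185,0,0,0,-1],[-0.002,0.001,0.0185,0,0,0,-1]]'|sed -n '1,2p;4p'; python3 -m handwheel '[[0,0,0.001,0,0,0,-1],[0,0,0.002,0,0,0,-1],[0,0,0.002,0,0,0,-1]]'|sed -n '1,2p;4p'
```

```text
clock: 24.48
position: [451.6, -228.9, 39.7]
contact_force: [0.4, 0.1, -0.6]
clock: 24.85
position: [451.8, -228.9, 38.4]
contact_force: [-1.9, 1.6, 5.3]
```

```bash
python3 -m handwheel '[[0,0,0,0,0,0,-0.2],[0,0,0,0,0,0,0.3],[0,0,0,0,0,0,1],[0,0,0,0,0,0,1],[0,0,0,0,0,0,1],[0,0,-0.03,0,0,0,1],[0,0,-0.08,0,0,0,1],[0,0,-0.11,0,0,0,1],[0,0,-0.11,0,0,0,1]]' | head -2; python3 -m handwheel '[[-0.05,0.027,0,0,0,0,1],[-0.1,0.055,0,0,0,0,1],[-0.15,0.082,0,0,0,0,1],[-0.2,0.11,0,0,0,0,1],[-0.24,0.131,0,0,0,0,1],[-0.24,0.131,0,0,0,0,1],[-0.24,0.131,0,0,0,0,1],[-0.24,0.131,0,0,0,0,1]]' | head -2
python3 - <<'E'
from h import *
s=read_state();p,d=get_image('wrist')
P=cloud('wrist',d,s).reshape(-1,3)
T=P[(P[:,2]>97)&(P[:,2]<115)&(np.hypot(P[:,0]-618,P[:,1]+11)<45)];print("cap",len(T),(T.min(0)+T.max(0))/2,np.ptp(T,0))
T=P[(P[:,2]>5.5)&(P[:,2]<10.5)&(np.hypot(P[:,0]-628,P[:,1]+231)<60)]
if len(T): print("round stand",len(T),T.min(0),T.max(0),cv2.minEnclosingCircle(T[:,:2].astype(np.float32)))
go(618.4,-11.1,42.8)
E
```

```text
clock: 25.98
position: [453.3, -229.3, 150.3]
clock: 26.98
position: [616.2, -12.3, 147.2]
cap 1743 [619.90282185 -11.96425663 104.12410632] [34.67916544 35.20344801 14.04337373]
round stand 7007 [ 584.52291286 -276.30343584    5.50727615] [ 673.62071439 -185.40746749   10.42996187] ((629.5150756835938, -230.52642822265625), 45.81081771850586)
shift [ -2.4   0.2 104.7] turn_z 0 | yaw -2.722 tilt [-0.0006 -0.0001] pos [616.3 -12.3 147.5] j6 -1.39 w 85.0 F [-0.6 -0.8  0.8] t 27.0
```

```bash
python3 -m handwheel '[[-0.002,0.0005,0.03,0,0,0,1],[-0.002,0.0005,0.06,0,0,0,1],[-0.002,0.0005,0.08,0,0,0,1],[-0.002,0.0005,0.095,0,0,0,1],[-0.002,0.0005,0.103,0,0,0,1],[-0.002,0.0005,0.103,0,0,0,1],[-0.002,0.0005,0.103,0,0,0,1]]' | head -2; python3 -m handwheel '[[0,0,0.001,0,0,0,0],[0,0,0.001,0,0,0,-0.5],[0,0,0.001,0,0,0,-1],[0,0,0.001,0,0,0,-1],[0,0,0.001,0,0,0,-1],[0,0,0.001,0,0,0,-1],[0,0,0.001,0,0,0,-1]]'; python3 -m handwheel '[[0,0,-0.004,0,0,0,-1],[0,0,-0.015,0,0,0,-1],[0,0,-0.035,0,0,0,-1],[0,0,-0.06,0,0,0,-1],[0,0,-0.06,0,0,0,-1]]' | head -2;  python3 -c "
from h import *
go(628,-230.3,85)"
```

```text
clock: 27.9
position: [619.4, -9.9, 45.5]
clock: 28.78
position: [619.1, -10.1, 44.0]
ee_rot: [-0.209, 0.978, -0.0, 0.0]
contact_force: [-0.3, -1.6, 3.6]
gripper_width: 32.8
grasp_force: 59.4
clock: 29.4
position: [620.2, -9.6, 106.0]
shift [  83.2 -204.6   20.8] turn_z 0 | yaw -2.72 tilt [0.005 0.001] pos [620.2  -9.6 106. ] j6 -1.4 w 32.8 F [-0.1  0.1 -2.2] t 29.4
```

```bash
python3 -m handwheel '[[0.013,-0.033,0,0,0,0,-1],[0.029,-0.073,0,0,0,0,-1],[0.046,-0.115,0,0,0,0,-1],[0.063,-0.157,0,0,0,0,-1],[0.077,-0.19,0,0,0,0,-1],[0.082,-0.204,0,0,0,0,-1],[0.082,-0.204,0.015,0,0,0,-1],[0.082,-0.204,0.03,0,0,0,-1],[0.082,-0.204,0.036,0,0,0,-1],[0.082,-0.204,0.036,0,0,0,-1]]'|head -2;  python3 -m handwheel '[[0,0,0,0,0,0,-1],[0,0,0,0,0,0,-1]]'|sed -n 4p; python3 - <<'E'
from h import *
go(628.3,-229.5,49)
s=read_state();p,d=get_image('wrist');P=cloud('wrist',d,s).reshape(-1,3)
T=P[(P[:,2]>5.5)&(P[:,2]<10.5)&(np.hypot(P[:,0]-628,P[:,1]+231)<60)];print("stand",T.min(0),T.max(0))
z=s['position'][2]-41
T=P[(P[:,2]>z+4)&(P[:,2]<z+66)&(np.hypot(P[:,0]-628,P[:,1]+231)<50)];print("body",len(T),T.min(0),T.max(0))
E
```

```text
clock: 30.65
position: [626.9, -228.7, 66.6]
contact_force: [0.3, 0.2, -1.7]
shift [-0.6 -0.1 19.3] turn_z 0 | yaw -2.721 tilt [ 0.0013 -0.0002] pos [ 627.7 -229.6   68.3] j6 -1.04 w 32.3 F [ 0.3  0.2 -1.7] t 30.9
stand [ 584.57490961 -275.55742561    5.50302486] [ 668.49451337 -186.16650163   10.37264031]
body 1577 [ 606.7372524  -253.05290088   31.33693918] [ 630.28511824 -215.70293236   93.326088  ]
```

```bash
python3 -m handwheel '[[-0.001,0,0.005,0,0,0,-1],[-0.001,0,0.01,0,0,0,-1],[-0.001,0,0.014,0,0,0,-1],[-0.001,0,0.0165,0,0,0,-1],[-0.001,0,0.018,0,0,0,-1],[-0.001,0,0.018,0,0,0,-1],[-0.001,0,0.018,0,0,0,-1]]'|sed -n '1,2p;4p'; python3 -m handwheel '[[0,0,0.001,0,0,0,-1],[0,0,0.002,0,0,0,-1],[0,0,0.002,0,0,0,-1]]'|sed -n '1,2p;4p'
```

```text
clock: 31.82
position: [628.3, -229.3, 49.8]
contact_force: [0.3, -0.1, -1.6]
clock: 32.2
position: [628.6, -229.4, 49.0]
contact_force: [-1.9, 1.4, 5.5]
```

```bash
python3 -m handwheel '[[0,0,0,0,0,0,-0.2],[0,0,0,0,0,0,0.3],[0,0,0,0,0,0,1],[0,0,0,0,0,0,1],[0,0,0,0,0,0,1],[0,0,-0.03,0,0,0,1],[0,0,-0.08,0,0,0,1],[0,0,-0.12,0,0,0,1],[0,0,-0.12,0,0,0,1]]' | head -2; python3 -m handwheel '[[0.05,-0.027,0,0,0,0,1],[0.1,-0.054,0,0,0,0,1],[0.15,-0.081,0,0,0,0,1],[0.2,-0.108,0,0,0,0,1],[0.25,-0.135,0,0,0,0,1],[0.33,-0.18,0,0,0,0,1],[0.33,-0.18,0,0,0,0,1],[0.33,-0.18,0,0,0,0,1],[0.33,-0.18,0,0,0,0,1],[0.33,-0.18,0,0,0,0,1]]' | head -2
python3 - <<'E'
from h import *
p,d=get_image('top');P=cloud('top',d).reshape(-1,3)
for nm,c,lo,hi,t in(("round",(626,-231),100,120,114),("square",(450,-230),92,110,104),("wedge",(439,-20),85,103,97)):
    T=P[(P[:,2]>lo)&(P[:,2]<hi)&(np.hypot(P[:,0]-c[0],P[:,1]-c[1])<45)];print(nm,len(T),"expect z",t,((T.min(0)+T.max(0))/2).round(1),np.median(T[:,2]).round(1)) if len(T) else print(nm,0)
T=P[(abs(P[:,2]-68)<4)&(np.hypot(P[:,0]-450,P[:,1]+230)<50)];print(cv2.minAreaRect(T[:,:2].astype(np.float32)))
cv2.imwrite('pics/top6.png',p); print(read_state()['clock'])
E
```

```text
clock: 33.33
position: [630.5, -229.9, 172.5]
clock: 34.58
position: [401.2, -527.4, 167.4]
round 273 expect z 114 [ 626.8 -229.3  108.4] 111.8
square 277 expect z 104 [ 450.9 -227.3  100.3] 102.0
wedge 266 expect z 97 [438.3 -20.1  92.8] 95.2
((450.3580017089844, -227.6894989013672), (46.183345794677734, 45.91748046875), 83.97407531738281)
34.625
```

View pics/top6.png

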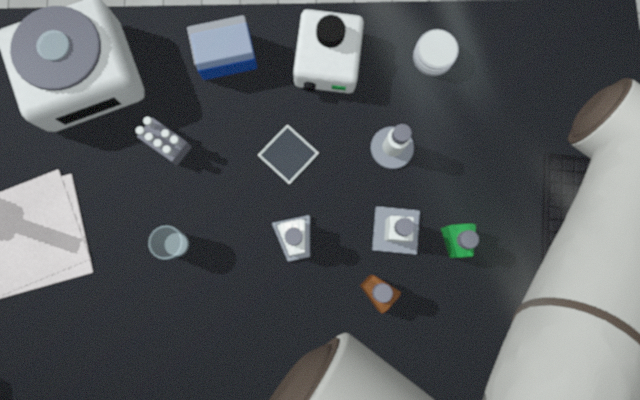

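The top view shows each bottle centred on its own stand to within about 2 mm at (398,140), (402,229) and (294,238), with the rack and beaker where they were.

```bash
python3 -m handwheel '[[0.33,-0.18,0,0,0,0,1]]' >/dev/null 2>&1 & sleep 0; kill %1 2>/dev/null; python3 -c "
from bench import *
print(read_state()['joint_vel'].round(3),read_state()['clock'],read_state()['position']);print(job_done())"
```

```text
[-0.001 -0.002  0.004  0.001 -0.001  0.001] 34.625 [ 401.30101499 -527.41692778  167.55545253]
the job is handed in; nothing more can be done
None
```

The job is handed in at about 35 s of the 109 s allowed. In the last top view all three bottles stood on their own stands within about 2 mm of centre, and the rack and beaker had not visibly moved. My first grasp closed on air because the real fingertips sit about 37 mm above the reported TCP. My hand-in command also included a stray move, killed before it ran (clock and pose unchanged), and the judge returned no verdict.

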